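Push the roll basket home into the corner of the bread counter

TASK

A guest has left the basket of rolls out of place on the bread counter. Push it along the counter, without lifting or tipping it, home into the corner between the long log rail and the short end log: its long back side flush against the rail and its end against the side of the end log. Do not touch the rolls, do not shove the basket at speed, and leave the jam pot, the loaf, the spoon and the honey jar where they are.

Things in the scene. Friction and masses are not known exactly. Their poses are not given: they have to be found in the camera images.
- basket: the thing to push: rectangular wicker basket of rolls, loose, 0.5 to 0.9 kg; 120 mm along its own x, 160 mm along its own y, upright walls 50 mm high, 8 mm thick. Origin: centre of its underside. Its +x long side is the back that goes to the rail; it starts turned up to 0.35 rad, 35 to 110 mm clear of the rail. Home: centre 85 mm from the rail's axis, 105 mm from the end log's axis
- rolls: the six bread rolls fixed in the basket, reaching from below the rim to 66 mm above the counter, inside the walls. Same origin as the basket. Not to be touched
- rail: fixed straight log lying on the counter beyond the basket, 620 mm long, 50 mm diameter. Origin: on the counter under the middle of its axis; its own y runs along the log, its own x points away from the robot side, so the basket lies on its -x side
- end_log: fixed short log lying at right angles to the rail, its far end at the rail, 140 mm long, 50 mm diameter; near the left or the right end of the rail, 250 mm from its middle. Origin: on the counter under the middle of its axis; its own x runs along it, parallel to the rail's x. The corner meant is on its side that faces the rail's middle
- jam_pot: bystander: loose round white lidded stoneware pot, 76 mm diameter, 60 mm high, on the counter by the rail, 250 mm from the rail's middle on the side away from the end log. Origin: centre of its underside
- boule: bystander: loose round brown loaf, 136 mm diameter, 72 mm high. Origin: centre of its underside
- spoon: bystander: loose wooden spoon 240 mm long lying on the counter along its own x. Origin: on its underside near the middle
- honey: bystander: loose honey jar, 60 mm diameter, 70 mm high, standing behind the rail. Origin: centre of its underside
There are look-alikes about, which are no part of the job. Of the things that look like the end_log, take the one that is nearest to the robot's base at the start.

How it is judged:
By the outcome, as a careful person would: the job done as asked, in the order asked, and still so for the second after the job is handed in, with the robot touching nothing.
It also fails if it takes over 64 s, if anything falls off the work surface, if the arm or the gripper's body presses on something with over 40 N, if the wrist force passes 120 N, or if a joint passes its speed limit or range.

ROBOT

A 6-joint arm with a two-finger parallel gripper is mounted at the origin on the work surface. World frame = base frame: x ahead of the robot, y to its left, z up, the work surface at z = 0. Lengths are in mm, angles in rad, forces in N, time in s.
With the tool pointing down it reaches from about 275 to 750 mm from the base axis. Payload 10.2 kg.
Tool frame: the origin (TCP) lies between the finger pads; the fingertips stand 8 mm ahead of it and the grasp point (between the pads) lies 11 mm behind it; z points along the fingers, y is the line along which they close (so a half turn about z gives the same grasp; the last joint's range is limited). The gripper opens to 85 mm and grips with 20 to 120 N. Pads are 22 mm wide; open, the fingers measure 114 mm over their backs; the gripper's body (76 mm by 85 mm) begins 54 mm behind the grasp point. The pads swing forward as they close: fully open they stand 13 mm farther back than shut.
Start: joints at [0.937, 0.313, 1.498, -0, 1.331, -0.223], TCP at [209.668, 481.322, 239.294] pointing down, gripper open.
Joint ranges: [-2.94, 2.94], [-0.97, 2.17], [0.19, 2.56], [-1.23, 4.37], [0.02, 3.11], [-2.88, 2.88]. Speed limits (rad/s): [2.39, 2.39, 3.01, 3.14, 3.14, 3.14].

INTERFACE

Orientations are given as a unit quaternion [w, x, y, z].
In Python, from rig import * gives the robot as it stands.
- The arm moves only by the shell command python3 -m handwheel 'ROWS' [FORCE]. ROWS is JSON, a list that holds one entry, the list of rows, each a list of 7 numbers: the shift along the world's x, y, z in mm, then the turn, a rotation vector about the world's x, y, z in degrees, then the opening, from -1 (shut) to 1 (fully open). A call has 1 to 8 rows; each row shifts and turns the commanded pose from where the row before left it; what a row does not reach is not made up. A row lasts 1/8 s, in which the tool goes at most 62.5 mm and 10.7 degrees, less where a joint would pass 70% of its speed; a pose out of reach is approached as far as the arm can. A call is refused whole if a number of a shift passes 62.5 or a number of a turn 10.7, either way. A call with a gripper value outside its range is refused whole. The fingers move at their own pace and stop on an object; FORCE is the grip in N (left out, the last holds). Time passes only in rows, so rows that do not move let the fingers close. It gives the time, the measured TCP pose, the force, the opening and the grip force at its end, in the units of the state.
- sense(): the state, without advancing time (a new reading comes with each control period).
- capture(name): name is "side" or "top" or "wrist"; returns a dict with "image" (420x560x3 uint8, red, green, blue), "fx", "fy", "cx", "cy" (pixels), "rvec" (rotation vector, rad) and "tvec" (3), from world to camera coordinates, as OpenCV has them; the wrist camera has in their place "hand_eye" (4x4, takes a point from camera to tool coordinates, whose origin is the TCP and whose axes are the flange's). Camera axes: x right, y down, z forward; pixel columns grow to the right and rows downward; lengths in mm; the calibration is good to about 2 mm. A picture is of the moment at which its call begins: read the wrist's pose just before it. There is no depth.
- finish_job(): hands the job in; it is judged then, once.
The state is a dict: "time_s": time; "joints": joint angles; "dq": joint speeds; "tau": joint torques, N m; "eef_pos": TCP position; "ee_rot": TCP orientation; "force": force on the tool from outside, world axes, zero at the start; "wrist_torque": the same for the moment, N m; "grip_width": opening from 0.0 (shut) to 1.0 (fully open); "grip_force": force on a finger pad.
Only numpy, scipy, OpenCV 4.12 (cv2) and the standard library are available. Lean on these libraries where they do the work, as an engineer would, in place of code of your own. Each camera call takes 0.05 s, during which the arm holds its last target. There are 200 camera calls.

## Working session

There is one attempt and no reset: what is moved stays moved. The work goes in short steps, Python scripts to look and compute and a shell command to move; the robot and the scene stay as the last step left them, time stands still between calls to the robot, and variables do not carry over. Pictures are saved under pics/ and viewed, at most 10 in all, crops included, and the job is handed in when it is done.

```bash
mkdir -p pics; ls; python3 - <<'E'
from rig import *
import cv2,pickle
d={}
for n in("top","side"):
    c=capture(n);d[n]=c;cv2.imwrite(f"pics/{n}0.png",cv2.cvtColor(c["image"],cv2.COLOR_RGB2BGR))
    print(n,c["fx"],c["cx"],c["cy"],c["rvec"],c["tvec"])
pickle.dump(d,open("c0.pkl","wb"))
s=sense();print(s["time_s"],s["eef_pos"],s["ee_rot"],s["force"])
E
```

```text
pics
top 420.55757363131676 279.19481097293385 207.50026726735365 [ 2.13485654 -2.11809412  0.15457997] [  31.52251777  592.17814125 1242.49806105]
side 490.21590560141374 275.820677684289 207.8016554168927 [ 2.36944986 -0.36724194  0.14911949] [-578.14759169  172.80795373 1146.14675583]
0.1 [209.53895586 481.14444155 238.79761696] [-2.45781086e-04  2.03948183e-01  9.78981516e-01 -5.19808445e-04] [0.38076563 0.60595502 0.66855368]
```

View pics/top0.png

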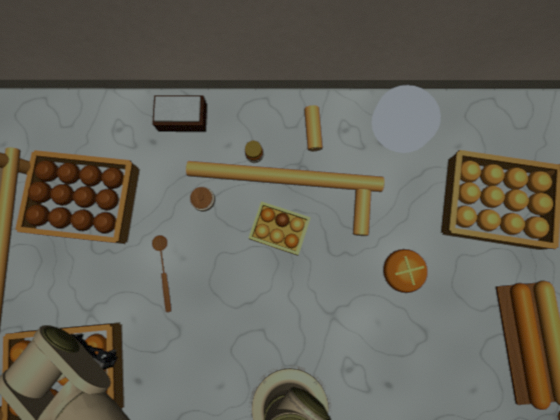

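View pics/side0.png

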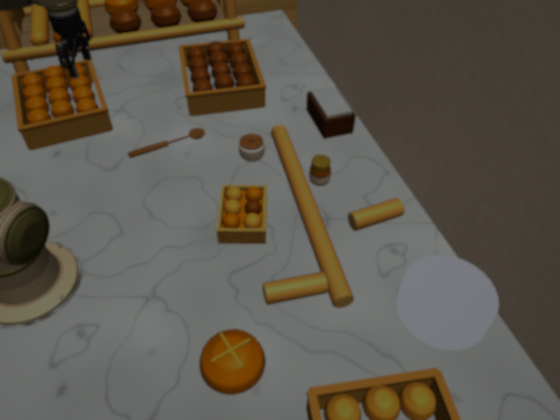

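The top picture shows the rail from (188,168) to (383,184), the basket at (280,228), the jam pot at (202,198) and the honey at (253,150). The loaf is at (406,270) and the spoon at (162,270).
There are two end-log candidates: (362,212), which touches the rail on the robot's side at its right end, and (314,128), which lies behind the rail. The first is nearest the base and fits the description. I'll confirm it in a crop.

```bash
python3 - <<'E'
import cv2
im=cv2.imread("pics/top0.png")[110:280,175:440]
cv2.imwrite("pics/crop0.png",cv2.convertScaleAbs(cv2.resize(im,None,fx=3,fy=3,interpolation=cv2.INTER_CUBIC),alpha=1.3))
E
```

```text
(no output)
```

View pics/crop0.png

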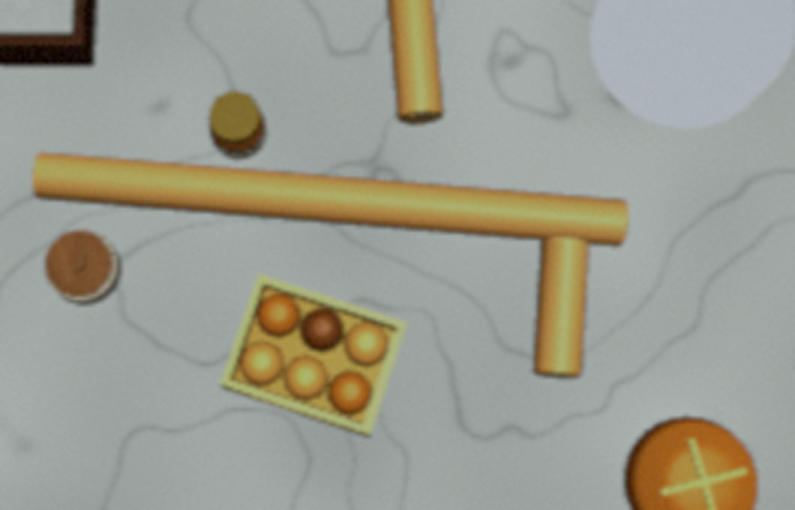

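The crop confirms it: the end log runs from (566,236) to (558,376) at the rail's right end, on the robot's side. The basket rim corners are (260,277), (405,323), (370,436) and (222,385).

```bash
cat > h.py <<'E'
import numpy as np, cv2
def ray(c,uv,z):
    R=cv2.Rodrigues(np.array(c["rvec"],float))[0];t=np.array(c["tvec"],float).ravel()
    o=-R.T@t;d=R.T@np.array([(uv[0]-c["cx"])/c["fx"],(uv[1]-c["cy"])/c["fy"],1])
    return (o+d*(z-o[2])/d[2])[:2]
def crop(p): return (p[0]+.5)/3-.5+175,(p[1]+.5)/3-.5+110
E
python3 - <<'E'
import pickle;from h import *
np.set_printoptions(precision=1,suppress=True)
c=pickle.load(open("c0.pkl","rb"))["top"]
P=lambda p,z:ray(c,crop(p),z)
a,b=P((35,175),25),P((627,222),25);m=(a+b)/2;y=(a-b)/np.linalg.norm(a-b);x=np.array([y[1],-y[0]])
print("rail",a,b,m,np.linalg.norm(a-b),"yaw",np.arctan2(x[1],x[0]))
f=lambda p:np.array([(p-m)@x,(p-m)@y])
e=[P(p,25) for p in((566,236),(558,376))];print("end",e,np.linalg.norm(e[0]-e[1]),f(e[0]),f(e[1]))
K=[P(p,50) for p in((260,277),(405,323),(370,436),(222,385))]
print("basket",K,[np.linalg.norm(K[i]-K[i-1]) for i in range(4)],"c",sum(K)/4,f(sum(K)/4))
v=K[0]-K[1]+K[3]-K[2];print("yaw",np.arctan2(-v[0],v[1]));print([f(k) for k in K])
h=m-85*x+y*(-250+105);print("home",h)
for n,p,z in(("jam",(80,264),60),("boule",(691,480),40),("honey",(236,115),70)):q=P(p,z);print(n,q,f(q))
print("x",x,"y",y)
E
```

```text
rail [721.9 334.5] [ 674.  -291.2] [697.9  21.7] 627.4510783661304 yaw -0.07649706780394508
end [array([ 658.6, -227.1]), array([ 511.5, -215.5])] 147.5681586468431 [ -20.2 -251. ] [-167.8 -250.7]
basket [array([608.6,  91.3]), array([561.9, -57.2]), array([447.2, -21.8]), array([497.3, 128. ])] [np.float64(117.19079288820943), np.float64(155.66556009776767), np.float64(120.06666409218793), np.float64(157.9905268965979)] c [528.8  35.1] [-169.7    0.5]
yaw -0.3136777258980013
[array([-94.4,  62.6]), array([-129.6,  -89. ]), array([-246.7,  -62.5]), array([-208.2,   90.7])]
home [ 602.1 -116.4]
jam [619.2 275.2] [-97.9 246.8]
boule [ 406.6 -343.2] [-262.6 -386.1]
honey [774.8 117.7] [ 69.3 101.6]
x [ 1.  -0.1] y [0.1 1. ]
```

```bash
python3 -m handwheel '[[[30,-52,0,0,0,2,1],[30,-52,0,0,0,2,1],[30,-52,0,0,0,1.5,1],[30,-52,0,0,0,0,1],[30,-52,0,0,0,0,1],[30,-52,0,0,0,0,1],[30,-52,0,0,0,0,1],[30,-52,0,0,0,0,1]]]'
```

```text
time_s: 1.1
eef_pos: [450.2, 63.4, 239.2]
ee_rot: [-0.0, 0.157, 0.988, 0.0]
force: [0.3, 0.8, 0.2]
grip_width: 1.001
grip_force: 0.0
```

```bash
python3 -m handwheel '[[[-3,0,-50,0,0,0,1],[-3,0,-50,0,0,0,1],[0,0,-50,0,0,0,1],[0,0,-40,0,0,0,1],[0,0,-21,0,0,0,1],[0,0,0,0,0,0,1]]]' && python3 - <<'E'
from rig import *
import cv2,pickle
c=capture("top");pickle.dump(c,open("c1.pkl","wb"))
im=c["image"][110:280,175:440][:,:,::-1]
cv2.imwrite("pics/crop1.png",cv2.convertScaleAbs(cv2.resize(im,None,fx=3,fy=3,interpolation=cv2.INTER_CUBIC),alpha=1.3))
E
```

```text
time_s: 1.85
eef_pos: [442.8, 65.4, 27.2]
ee_rot: [-0.002, 0.157, 0.988, -0.0]
force: [1.1, -0.2, 1.0]
grip_width: 1.003
grip_force: 0.0
```

View pics/crop1.png

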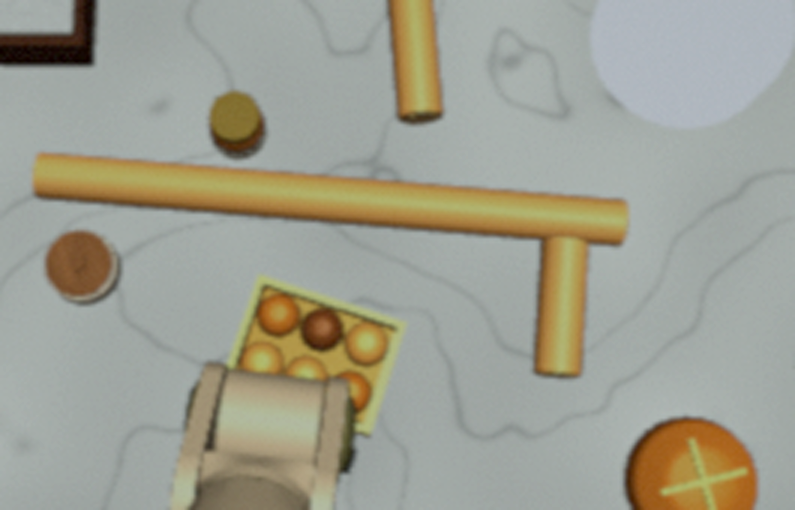

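The basket has not moved, and the tool sits centred in front of its near long side. I'll push in a gentle arc, turning it parallel to the rail.

```bash
python3 -m handwheel '[[[4.8,-1.5,0,0,0,0,1],[4.8,-1.5,0,0,0,0,1],[4.8,-1.5,0,0,0,0,1],[4.8,-1.5,0,0,0,0,1],[4.8,-1.5,0,0,0,0.9,1],[4.8,-1.4,0,0,0,0.9,1],[4.8,-1.3,0,0,0,0.9,1],[4.8,-1.3,0,0,0,0.9,1]]]'; python3 -m handwheel '[[[4.9,-1.2,0,0,0,0.9,1],[4.9,-1.1,0,0,0,0.9,1],[4.9,-1,0,0,0,0.9,1],[4.9,-0.9,0,0,0,0.9,1],[4.9,-0.9,0,0,0,0.9,1],[4.9,-0.8,0,0,0,0.9,1],[5,-0.7,0,0,0,0.9,1],[0,0,0,0,0,0,1]]]'
```

```text
time_s: 2.9
eef_pos: [481.1, 53.9, 28.1]
ee_rot: [-0.002, 0.125, 0.992, -0.0]
force: [-6.6, -0.1, 5.1]
grip_width: 1.002
grip_force: 3.3
time_s: 3.9
eef_pos: [516.3, 47.1, 28.1]
ee_rot: [-0.001, 0.071, 0.997, -0.0]
force: [-3.0, 0.1, 0.1]
grip_width: 1.001
grip_force: 1.0
```

```bash
python3 -m handwheel '[[[4.9,-0.6,0,0,0,0.9,1],[4.9,-0.5,0,0,0,0.9,1],[4.9,-0.4,0,0,0,0.9,1],[3,-0.2,0,0,0,0.9,1],[0,0,0,0,0,0,1],[-15,1,0,0,0,0,1],[-25,2,0,0,0,0,1],[0,10,50,0,0,0,1]]]'; python3 -m handwheel '[[[0,40,40,0,0,-10,0],[0,40,40,0,0,-10,0],[0,40,30,0,0,-10,0],[10,20,0,0,0,-10,0],[20,0,0,0,0,-10,0],[20,0,0,0,0,-10,0],[20,0,0,0,0,-10,0],[20,0,0,0,0,-10,0]]]';  python3 - <<'E'
from rig import *
import cv2,pickle
c=capture("top");pickle.dump(c,open("c2.pkl","wb"))
im=c["image"][110:280,175:440][:,:,::-1]
cv2.imwrite("pics/crop2.png",cv2.convertScaleAbs(cv2.resize(im,None,fx=3,fy=3,interpolation=cv2.INTER_CUBIC),alpha=1.3))
E
```

```text
time_s: 4.9
eef_pos: [491.7, 58.7, 76.7]
ee_rot: [-0.003, 0.04, 0.999, 0.0]
force: [1.0, -0.0, 0.6]
grip_width: 0.995
grip_force: 0.0
time_s: 5.9
eef_pos: [585.2, 198.7, 188.7]
ee_rot: [0.001, 0.675, 0.738, 0.001]
force: [0.1, -0.9, 0.5]
grip_width: 0.499
grip_force: 0.0
```

View pics/crop2.png

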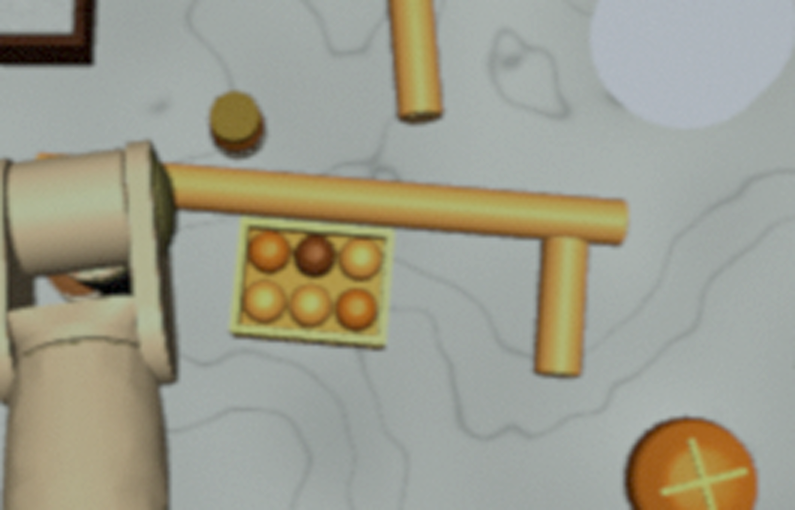

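The basket now lies nearly parallel to the rail, with rim corners (243,217), (394,230), (384,347) and (232,333), and the end log untouched.

```bash
cat >> h.py <<'E'
m=np.array([697.9,21.7]);x=np.array([np.cos(.0765),-np.sin(.0765)]);y=np.array([-x[1],x[0]])
f=lambda p:np.array([(p-m)@x,(p-m)@y])
def basket(c,px):
    K=[ray(c,crop(p),50) for p in px];ce=sum(K)/4;v=K[0]-K[1]+K[3]-K[2]
    print("centre",ce,"rail frame",f(ce),"home -85 -145; yaw rel",np.arctan2(-v[0],v[1])+.0765,[f(k).round(1) for k in K])
E
python3 - <<'E'
import pickle;from h import *
basket(pickle.load(open("c2.pkl","rb")),((243,217),(394,230),(384,347),(232,333)))
print("tcp target", m-92*x+115*y)
E
```

```text
centre [604.45814979  36.75348369] rail frame [-94.31902959   7.86812549] home -85 -145; yaw rel -0.007537683596732153 [array([-33.,  86.]), array([-34. , -70.6]), array([-155.8,  -69.6]), array([-154.5,   85.7])]
tcp target [614.95799389 143.39479702]
```

```bash
python3 -m handwheel '[[[14,-27,0,0,0,-5,0],[14,-28,0,0,0,-4.5,0],[0,0,-50,0,0,0,0],[0,0,-50,0,0,0,0],[0,0,-40,0,0,0,0],[0,0,-21,0,0,0,0],[0,0,0,0,0,0,0]]]'
```

```text
time_s: 6.82
eef_pos: [611.4, 143.6, 26.2]
ee_rot: [-0.001, 0.731, 0.682, -0.001]
force: [0.8, 1.3, 0.2]
grip_width: 0.502
grip_force: 0.0
```

```bash
python3 -m handwheel '[[[-0.4,-6,0,0,0,-0.4,0],[-0.4,-5,0,0,0,0,0],[-0.4,-5,0,0,0,0,0],[-0.4,-5,0,0,0,0,0],[-0.4,-6,0,0,0,0,0],[-0.4,-6,0,0,0,0,0],[-0.4,-6,0,0,0,0,0],[-0.4,-6,0,0,0,0,0]]]' ; python3 -m handwheel '[[[-0.5,-6,0,0,0,0,0],[-0.5,-6,0,0,0,0,0],[-0.5,-6,0,0,0,0,0],[-0.5,-6,0,0,0,0,0],[-0.5,-6,0,0,0,0,0],[-0.5,-6,0,0,0,0,0],[-0.5,-6,0,0,0,0,0],[-0.5,-6,0,0,0,0,0]]]'
```

```text
time_s: 7.82
eef_pos: [609.5, 99.1, 28.2]
ee_rot: [0.0, 0.734, 0.679, 0.001]
force: [1.1, 5.6, 3.7]
grip_width: 0.502
grip_force: 3.1
time_s: 8.82
eef_pos: [605.5, 51.0, 28.2]
ee_rot: [0.0, 0.734, 0.679, 0.001]
force: [0.8, 5.7, 4.5]
grip_width: 0.499
grip_force: 3.2
```

```bash
python3 -m handwheel '[[[-0.5,-6,0,0,0,0,0],[-0.5,-6,0,0,0,0,0],[-0.5,-6,0,0,0,0,0],[-0.5,-6,0,0,0,0,0],[-0.5,-6,0,0,0,0,0],[-0.5,-6,0,0,0,0,0],[-0.5,-6,0,0,0,0,0],[-0.5,-6,0,0,0,0,0]]]' ; python3 -m handwheel '[[[-0.4,-5,0,0,0,0,0],[-0.4,-5,0,0,0,0,0],[-0.3,-4,0,0,0,0,0],[-0.3,-3,0,0,0,0,0],[-0.2,-3,0,0,0,0,0],[0,0,0,0,0,0,0]]]'; python3 - <<'E'
from rig import *
import cv2,pickle
c=capture("top");pickle.dump(c,open("c3.pkl","wb"))
im=c["image"][110:280,175:440][:,:,::-1]
cv2.imwrite("pics/crop3.png",cv2.convertScaleAbs(cv2.resize(im,None,fx=3,fy=3,interpolation=cv2.INTER_CUBIC),alpha=1.3))
E
```

```text
time_s: 9.82
eef_pos: [601.4, 3.1, 28.2]
ee_rot: [0.0, 0.734, 0.679, 0.001]
force: [1.0, 6.4, 4.5]
grip_width: 0.501
grip_force: 3.3
time_s: 10.58
eef_pos: [599.8, -17.2, 28.1]
ee_rot: [0.0, 0.734, 0.679, 0.001]
force: [1.3, 4.4, 2.2]
grip_width: 0.503
grip_force: 2.3
```

View pics/crop3.png

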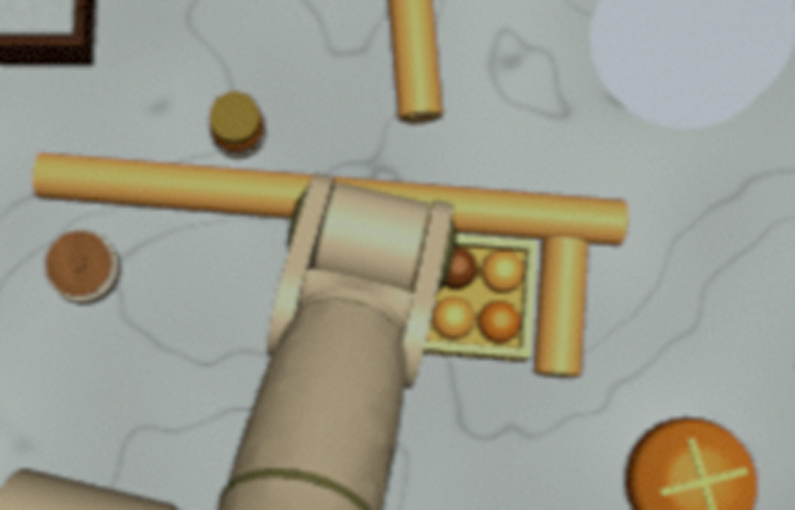

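The basket's right corners are at (536,240) and (529,358), about 8 mm short of the end log, and it is square to it. I'll creep up to contact.

```bash
python3 -m handwheel '[[[-0.1,-2,0,0,0,0,0],[-0.2,-2,0,0,0,0,0],[-0.1,-1.5,0,0,0,0,0],[0,0,0,0,0,0,0]]]' ; python3 -m handwheel '[[[-0.1,-1,0,0,0,0,0],[-0.1,-1,0,0,0,0,0],[0,0,0,0,0,0,0]]]';python3 -m handwheel '[[[-0.1,-1,0,0,0,0,0],[0,0,0,0,0,0,0]]]'
```

```text
time_s: 11.12
eef_pos: [599.3, -22.6, 27.9]
ee_rot: [0.0, 0.734, 0.679, 0.001]
force: [0.9, 5.4, 3.8]
grip_width: 0.502
grip_force: 2.9
time_s: 11.5
eef_pos: [599.1, -24.5, 27.9]
ee_rot: [0.0, 0.734, 0.679, 0.001]
force: [-0.1, 6.5, 4.8]
grip_width: 0.496
grip_force: 3.2
time_s: 11.75
eef_pos: [599.1, -24.5, 27.9]
ee_rot: [-0.0, 0.734, 0.679, 0.001]
force: [2.2, 11.4, 5.7]
grip_width: 0.504
grip_force: 5.9
```

It has made contact: the TCP stalled and the force rose. Now I'll go round to the front for the final push to the rail.

```bash
python3 -m handwheel '[[[0.5,6,0,0,0,0,0],[1.5,20,0,0,0,0,0],[0,0,50,0,0,0,0],[0,0,50,0,0,0,0.5],[-25,0,20,0,0,10,0.5],[-25,0,0,0,0,10,0.5],[-25,0,0,0,0,10,0.5],[-25,-20,0,0,0,10,0.5]]]' ; python3 -m handwheel '[[[0,-30,0,0,0,10,0.5],[0,-30,0,0,0,10,0.5],[0,-27,0,0,0,10,0.5],[0,0,0,0,0,10,0.5],[0,0,0,0,0,10,0.5],[0,0,0,0,0,0,0.5]]]'; python3 - <<'E'
from rig import *
import cv2,pickle
c=capture("top");pickle.dump(c,open("c4.pkl","wb"))
im=c["image"][110:280,175:440][:,:,::-1]
cv2.imwrite("pics/crop4.png",cv2.convertScaleAbs(cv2.resize(im,None,fx=3,fy=3,interpolation=cv2.INTER_CUBIC),alpha=1.3))
E
```

```text
time_s: 12.75
eef_pos: [499.7, -18.7, 147.2]
ee_rot: [-0.0, 0.454, 0.891, -0.0]
force: [0.3, -0.9, -0.3]
grip_width: 0.75
grip_force: 0.0
time_s: 13.5
eef_pos: [500.7, -106.4, 147.2]
ee_rot: [-0.0, 0.039, 0.999, -0.0]
force: [0.5, 0.7, -0.5]
grip_width: 0.75
grip_force: 0.0
```

View pics/crop4.png

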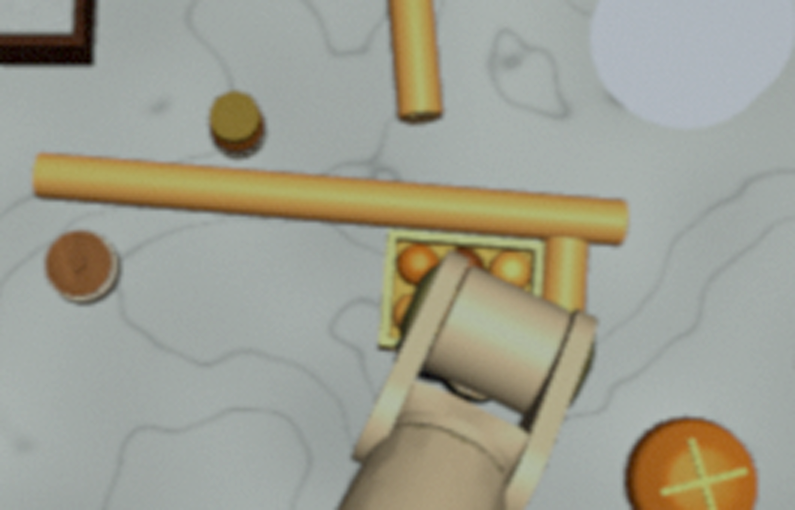

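The basket's back corners are at (390,230) and (545,242). It is parallel to the rail with a gap of a few mm and touches the end log. I'll lower the tool and push forward slowly.

```bash
python3 -m handwheel '[[[0,0,-45,0,0,0,0.5],[0,0,-45,0,0,0,0.5],[0,0,-29,0,0,0,0.5],[0,0,0,0,0,0,0.5],[5,-0.4,0,0,0,0,0.5],[5,-0.4,0,0,0,0,0.5],[5,-0.4,0,0,0,0,0.5]]]' ; python3 -m handwheel '[[[3,-0.2,0,0,0,0,0.5],[3,-0.2,0,0,0,0,0.5],[3,-0.2,0,0,0,0,0.5],[2,-0.2,0,0,0,0,0.5],[0,0,0,0,0,0,0.5]]]'; python3 -m handwheel '[[[2,-0.2,0,0,0,0,0.5],[0,0,0,0,0,0,0.5]]]'
```

```text
time_s: 14.42
eef_pos: [516.5, -108.3, 29.2]
ee_rot: [0.001, 0.039, 0.999, -0.0]
force: [0.0, -0.0, 0.6]
grip_width: 0.75
grip_force: 0.0
time_s: 15.05
eef_pos: [526.0, -108.8, 28.2]
ee_rot: [-0.001, 0.039, 0.999, 0.0]
force: [-4.9, -0.0, 3.2]
grip_width: 0.753
grip_force: 2.4
time_s: 15.3
eef_pos: [527.9, -108.9, 28.2]
ee_rot: [-0.001, 0.039, 0.999, 0.0]
force: [-3.8, 0.8, 3.6]
grip_width: 0.747
grip_force: 2.4
```

```bash
python3 -m handwheel '[[[1.5,-0.1,0,0,0,0,0.5],[1,-0.1,0,0,0,0,0.5],[0,0,0,0,0,0,0.5]]]' ; python3 -m handwheel '[[[1,-0.1,0,0,0,0,0.5],[0,0,0,0,0,0,0.5]]]';python3 -m handwheel '[[[1,-0.1,0,0,0,0,0.5],[0,0,0,0,0,0,0.5]]]'
```

```text
time_s: 15.68
eef_pos: [529.8, -109.1, 28.2]
ee_rot: [-0.002, 0.039, 0.999, 0.0]
force: [-8.7, 0.6, 5.5]
grip_width: 0.749
grip_force: 4.3
time_s: 15.92
eef_pos: [529.9, -109.0, 28.2]
ee_rot: [-0.003, 0.039, 0.999, 0.001]
force: [-15.7, 0.7, 11.0]
grip_width: 0.751
grip_force: 7.5
time_s: 16.18
eef_pos: [529.9, -109.0, 28.2]
ee_rot: [-0.005, 0.039, 0.999, 0.001]
force: [-19.9, 0.4, 14.3]
grip_width: 0.749
grip_force: 10.5
```

It is seated against the rail. I'll back off, lift clear and check.

```bash
python3 -m handwheel '[[[-4,0.3,0,0,0,0,0.5],[-10,1,0,0,0,0,0.5],[-30,2,0,0,0,0,0.5],[-10,10,50,0,0,0,0.5],[-20,40,50,0,0,0,0.5],[-20,45,20,0,0,0,0.5],[-20,50,0,0,0,0,0.5],[-20,50,0,0,0,0,0.5]]]' ; python3 -m handwheel '[[[-20,50,0,0,0,0,0.5],[0,50,0,0,0,0,0.5],[0,0,0,0,0,0,0.5]]]'; python3 - <<'E'
from rig import *
import cv2,pickle
c=capture("top");pickle.dump(c,open("c5.pkl","wb"))
im=c["image"][110:280,175:440][:,:,::-1]
cv2.imwrite("pics/crop5.png",cv2.convertScaleAbs(cv2.resize(im,None,fx=3,fy=3,interpolation=cv2.INTER_CUBIC),alpha=1.3))
E
```

```text
time_s: 17.18
eef_pos: [399.5, 87.3, 145.1]
ee_rot: [0.001, 0.039, 0.999, 0.0]
force: [0.9, 0.7, -0.1]
grip_width: 0.756
grip_force: 0.0
time_s: 17.55
eef_pos: [379.7, 188.2, 144.9]
ee_rot: [0.0, 0.036, 0.999, 0.0]
force: [0.3, -0.2, 0.1]
grip_width: 0.747
grip_force: 0.0
```

View pics/crop5.png

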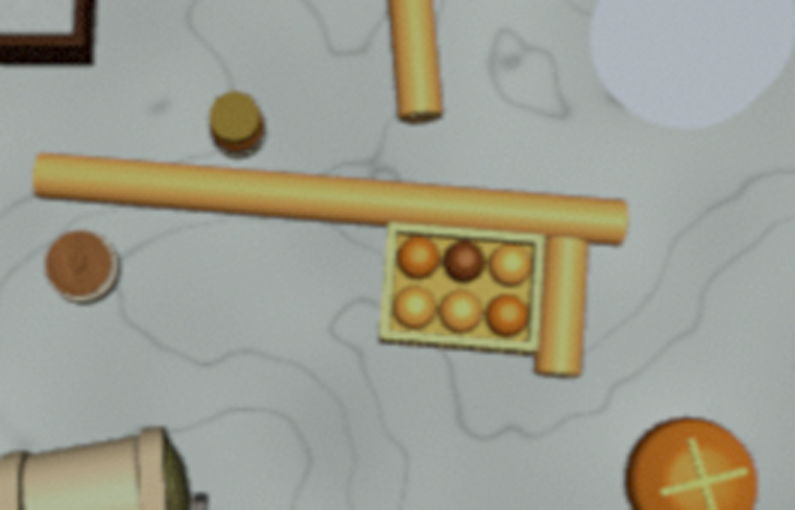

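The basket is in the corner, with rim corners at (390,222), (546,235), (537,353) and (380,340). The jam pot, honey and loaf are unmoved.

```bash
python3 - <<'E'
import pickle;from h import *
c=pickle.load(open("c5.pkl","rb"));basket(c,((390,222),(546,235),(537,353),(380,340)))
c0=pickle.load(open("c0.pkl","rb"))["top"]
for n,(u0,u1,v0,v1) in dict(spoon=(145,175,230,315),jam=(188,218,184,214),boule=(380,430,245,295),honey=(242,266,138,165)).items():
    print(n,np.abs(c["image"][v0:v1,u0:u1].astype(int)-c0["image"][v0:v1,u0:u1]).mean().round(2))
E
```

```text
centre [ 599.44034795 -116.57721581] rail frame [ -87.60379497 -145.39761553] home -85 -145; yaw rel -0.0016826318687182124 [array([-25.9, -65.8]), array([ -26.5, -226.5]), array([-149. , -224.2]), array([-149.,  -65.])]
spoon 2.26
jam 1.48
boule 1.64
honey 1.6
```

```bash
python3 -c "
from rig import *
print(finish_job())"
```

```text
the job is handed in; nothing more can be done
None
```

The basket is home in the corner, seated against both the rail and the end log at contact force and measured within about 3 mm and 0.002 rad of home; the jam pot, loaf, spoon and honey jar look unmoved in the top camera, and the job was handed in after about 18 s (no verdict returned).

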